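Hold a power board on test in the contact jig

ROBOT

A 6-joint arm with a two-finger parallel gripper is mounted at the origin on the work surface. World frame = base frame: x ahead of the robot, y to its left, z up, the work surface at z = 0. Lengths are in mm, angles in degrees, forces in N, time in s.
With the tool pointing down it reaches from about 350 to 850 mm from the base axis. Payload 8.1 kg.
Tool frame: the origin (TCP) lies between the finger pads, 19 mm behind the fingertips; this is the grasp point; z points along the fingers, y is the line along which they close (so a half turn about z gives the same grasp; the last joint's range is limited). The gripper opens to 85 mm and grips with 20 to 120 N. Pads are 22 mm wide; open, the fingers measure 114 mm over their backs; the gripper's body (76 mm by 85 mm) begins 54 mm behind the grasp point. The pads swing forward as they close: fully open they stand 13 mm farther back than shut.
Start: joints at [61.455, 7.471, 85.268, -0, 87.261, -4.893], TCP at [240.685, 549.615, 249.992] pointing down, gripper open.
Joint ranges: [-169.43, 169.43], [-51.17, 129.36], [1.28, 143.12], [-76.62, 256.62], [0, 156.53], [-152.29, 152.29]. Speed limits (degrees/s): [136.94, 136.94, 159.86, 180, 180, 180].

INTERFACE

Orientations are given as [roll, pitch, yaw] about the fixed x, y, z axes, in that order (R = Rz(yaw) Ry(pitch) Rx(roll)).
In Python, from bench import r, eyes, status gives the robot as it stands (r), with the cameras (eyes) and the readings (status).
- The arm moves only by the shell command python3 steer.py 'ROWS' [FORCE]. ROWS is rows parted by semicolons, their numbers by spaces, 1 to 8 of them, each of 7 numbers: a rotation vector rx, ry, rz in degrees, then dx, dy, dz in mm, then the finger opening in mm; each row is the pose to reach, as a shift and turn from the pose commanded when the command began, along the tool's axes at that moment; what a row does not reach only later rows make up. A row lasts 1/8 s, in which the tool goes at most 62.5 mm and 10.7 degrees, less where a joint would pass 70% of its speed; a pose out of reach is approached as far as the arm can. The fingers move at their own pace and stop on an object; FORCE is the grip in N (left out, the last holds). Time passes only in rows, so rows that do not move let the fingers close. It prints the time, the measured TCP pose, the force, the opening and the grip force at its end.
- status.sense(): the state, without advancing time (a new reading comes with each control period).
- eyes.snapshot(name): name is "scene" or "top" or "wrist"; returns a dict with "pixels" (480x640x3 uint8, blue, green, red), "fx", "fy", "cx", "cy" (pixels), "pose" (4x4, takes a point from camera to world coordinates). Camera axes: x right, y up, looking along -z (the intrinsics and any distortion apply to the point x, -y, -z); pixel columns grow to the right and rows downward; lengths in mm; the calibration is good to about 2 mm. The wrist camera is an equidistant fisheye: a pixel r from the principal point sees the ray r / f radians off the axis. A picture is of the moment at which its call begins. There is no depth.
- r.hand_in(): hands the job in; it is judged then, once.
The state is a dict: "time": time; "joint_pos": joint angles; "qd": joint speeds; "joint_efforts": joint torques, N m; "tool_pos": TCP position; "tcp_rot": TCP orientation; "ft_force": force on the tool from outside, world axes, zero at the start; "wrist_torque": the same for the moment, N m; "finger_gap": finger opening in mm; "grip_force": force on a finger pad.
Only numpy, scipy, OpenCV 4.12 (cv2) and the standard library are available. Lean on these libraries where they do the work, as an engineer would, in place of code of your own. Each camera call takes 0.05 s, during which the arm holds its last target. There are 200 camera calls.

TASK

Test the larger of the two circuit boards: lay it flat in the nest of the test jig, right way round with its row of gold contact pads at the end where the jig's spring contacts are, and let go of it. Then draw the jig's sprung slide out by its bar handle until the pointers stand at the black lines, without overrunning them, and keep it there for the test: hold it steady for at least two seconds and finish your program still holding it, since it springs back if let go. Do not drop the board in, and leave the other things on the bench where they are.

Things in the scene. Friction and masses are not known exactly. Their poses are not given: they have to be found in the camera images.
- board: the larger circuit board, green on an aluminium base: plate 110 (x) x 70 (y) x 4 mm, about 0.2 kg, lying loose and flat on the bench. Origin: centre of the underside; z up. The row of 12 gold contact pads runs along its +x edge. Three small black capacitors, up to 16 mm tall, stand near the -x edge (x = -44 mm).
- heatsink (a point): centre of the top of the larger board's finned aluminium heatsink, 39 mm above the board's underside and 8 mm from the board's origin along its -x. The heatsink is 40 mm along the board's x, 30 mm across y and 35 mm tall: a good grip across y. Axes as the board's.
- board_contacts (a point): middle of the row of contact pads, 44 mm from the board's origin along its +x, at the height of the underside
- small_board: the smaller circuit board, 75 x 48 mm with a heatsink 24 x 20 x 18 mm, not wanted now; origin: centre of the underside. The two boards may change places.
- nest (a point): centre of the floor of the jig's nest, 24 mm above the bench: a black pocket 113 (x) x 73 (y) mm for the board. Axes of the jig: x points from the handle to the spring contacts, z up. The pocket walls rise 9 mm above the floor: 5 mm upright, then 4 mm of 45 degree lead-in.
- jig_base (a point): point on the top of the jig's aluminium base plate (300 x 200 mm, top 20 mm above the bench, bolted down), below the nest's centre. The slide's rods and barrels run along x at y = +-68 mm, up to 52 mm above the bench; its crosshead (x = -98 mm when home) and contact head (x = +132 mm when home) span y = +-80 mm, up to 62 mm above the bench.
- nest_contact_end (a point): point of the nest floor 44 mm from point nest along the jig's +x, where the board's contact pads belong
- handle (a point): middle of the slide's handle bar: straight round steel bar 12 mm thick, 100 mm long along the jig's y, axis 52 mm above the bench and 32 mm above the base plate; 154 mm from point nest along the jig's -x while the slide is home. Free above; 44 mm of free space between bar and crosshead. Axes as the jig's.
- slide (a joint): travel of the slide along the jig's -x, in m: 0 home (held there by its return springs), 0.040 with the pointers at the lines, 0.055 end stop. The return force is about 4 N at home and rises by 0.2 N per mm to about 12 N at the lines.
- pointer (a point): midway between the slide's two pointers (steel tongues at both ends of the crosshead), at scale height
- mark (a point): midway between the two black lines on the scales of the base plate, 40 mm from the pointers' home along the jig's -x
- spool: reel of solder, 60 mm diameter, 46 mm tall, bystander
- flux: small white bottle, 38 mm diameter, 85 mm tall, bystander
- driver: screwdriver, 170 mm, lying, bystander
- carton: white carton 90 x 65 x 45 mm, bystander
- multimeter: hand multimeter 170 x 82 x 40 mm, lying, bystander
- pot: small steel pot 60 mm wide, 45 mm tall, bystander
- tweezers: tweezers 125 mm, lying, bystander

How it is judged:
By the outcome, as a careful person would: the job done as asked, in the order asked, and still so for the second after the job is handed in, while the arm keeps its last pose, push and grip.
It also fails if it takes over 51 s, if anything falls off the work surface, if the arm or the gripper's body presses on something with over 40 N, if the wrist force passes 120 N, or if a joint passes its speed limit or range.

## Working session

There is one attempt and no reset: what is moved stays moved. The work goes in short steps, Python scripts to look and compute and a shell command to move; the robot and the scene stay as the last step left them, time stands still between calls to the robot, and variables do not carry over. Pictures are saved under pics/ and viewed, at most 14 in all, crops included, and the job is handed in when it is done.

```bash
ls; mkdir -p pics; python3 - <<'E'
from bench import r, eyes, status
import cv2,numpy as np
for n in("scene","top"):
    s=eyes.snapshot(n);cv2.imwrite(f"pics/{n}0.png",s["pixels"]);print(n,s["fx"],s["fy"],s["cx"],s["cy"],[k for k in s]);print(np.round(s["pose"],3))
print(status.sense())
E
```

```text
bench.py
pics
steer.py
scene 499.2604605263002 499.2604605263002 314.7197559210761 242.58211678857154 ['pixels', 'fx', 'fy', 'cx', 'cy', 'pose']
[[ 4.650000e-01 -6.960000e-01  5.470000e-01  1.307447e+03]
 [ 8.850000e-01  3.750000e-01 -2.760000e-01 -3.334560e+02]
 [-1.300000e-02  6.130000e-01  7.900000e-01  1.086930e+03]
 [ 0.000000e+00  0.000000e+00  0.000000e+00  1.000000e+00]]
top 580.844713436861 580.844713436861 319.93943719567983 241.49944052806305 ['pixels', 'fx', 'fy', 'cx', 'cy', 'pose']
[[ 1.700000e-02  9.860000e-01 -1.690000e-01  3.583420e+02]
 [-1.000000e+00  1.600000e-02 -8.000000e-03  2.377400e+01]
 [-5.000000e-03  1.690000e-01  9.860000e-01  1.275054e+03]
 [ 0.000000e+00  0.000000e+00  0.000000e+00  1.000000e+00]]
{'time': 0.1, 'joint_pos': array([ 6.14551890e+01,  7.51171879e+00,  8.53256381e+01, -5.51375127e-04,
        8.72615704e+01, -4.89166364e+00]), 'qd': array([ 3.42607125e-02, -1.99692341e-01,  1.61989143e-04, -1.05533143e-02,
       -4.28344405e-03, -5.59818257e-02]), 'joint_efforts': array([ 1.07211636e-03, -5.70953107e+01, -5.01938045e+01, -1.60932800e-04,
        8.29230848e-03, -1.67030720e-05]), 'tool_pos': array([240.45679014, 549.18205963, 249.0146264 ]), 'tcp_rot': array([-1.79901386e+02, -7.88702341e-03,  1.56346873e+02]), 'ft_force': array([1.06134288, 0.392548  , 0.50176327]), 'wrist_torque': array([-0.00580093,  0.04055534, -0.03274279]), 'grip_force': 0.0, 'finger_gap': 85.30199804739416}
```

View pics/top0.png

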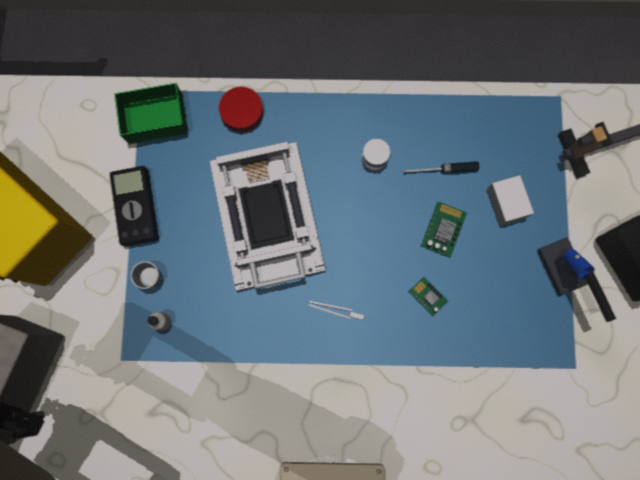

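View pics/scene0.png

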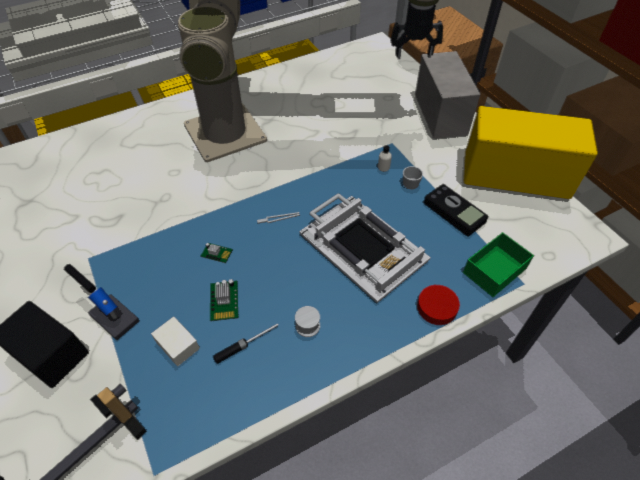

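The top view shows the larger board at (444,230) with its pads at the top (452,211). The jig nest is at (267,215), the spring contacts at (258,172) and the handle at (277,283). In the scene view they are at (224,298), (367,243) and (325,205).

```bash
cat > h.py <<'E'
import numpy as np,cv2
from bench import r, eyes, status
def rays(s,px,fish=False):
    px=np.atleast_2d(px).astype(float); u=(px[:,0]-s["cx"])/s["fx"]; v=(px[:,1]-s["cy"])/s["fy"]
    if fish:
        t=np.hypot(u,v)+1e-12; d=np.c_[u/t*np.sin(t),-v/t*np.sin(t),-np.cos(t)]
    else: d=np.c_[u,-v,-np.ones_like(u)]
    P=np.array(s["pose"]); return P[:3,3],d@P[:3,:3].T
def plane(s,px,z,fish=False):
    o,d=rays(s,px,fish); return o+d*((z-o[2])/d[:,2])[:,None]
def proj(s,p,fish=False):
    P=np.array(s["pose"]); c=(np.atleast_2d(p)-P[:3,3])@P[:3,:3]; x,y,z=c[:,0],-c[:,1],-c[:,2]
    if fish:
        h=np.hypot(x,y)+1e-12; t=np.arctan2(h,z); x,y,z=x/h*t,y/h*t,1
    return np.c_[s["cx"]+s["fx"]*x/z,s["cy"]+s["fy"]*y/z]
def blob(m,near):
    cs,_=cv2.findContours(m.astype(np.uint8),cv2.RETR_EXTERNAL,cv2.CHAIN_APPROX_NONE)
    cs=[c for c in cs if cv2.contourArea(c)>15]
    return min(cs,key=lambda c:np.hypot(*(c[:,0].mean(0)-near)))[:,0]
def rect(p):
    (x,y),(w,h),a=cv2.minAreaRect(p[:,:2].astype(np.float32))
    if w<h: w,h,a=h,w,a+90
    return np.round([x,y,w,h,a],1)
E
cat > m1.py <<'E'
from h import *
for n,nb,nn in(("top",(444,230),(267,215)),("scene",(224,298),(367,243))):
    s=eyes.snapshot(n);im=s["pixels"];hsv=cv2.cvtColor(im,cv2.COLOR_BGR2HSV);H,S,V=cv2.split(hsv)
    print(n,"board px",im[nb[1],nb[0]],"nest px",im[nn[1],nn[0]])
    c=blob((((H>35)&(H<90)&(S>90))|((H>15)&(H<35)&(S>100))),nb)
    print(" board",rect(plane(s,cv2.convexHull(c)[:,0],4)))
    g=blob((H>15)&(H<33)&(S>90)&(V>60),(452,211) if n=="top" else (224,316)); print(" gold",rect(plane(s,g,4)))
    k=blob(V<50,nn); print(" nest z24",rect(plane(s,k,24)),"z33",rect(plane(s,k,33)))
s=eyes.snapshot("top");im=s["pixels"]
cv2.imwrite("pics/c1.png",np.hstack([cv2.resize(im[135:295,205:330],None,fx=3,fy=3,interpolation=2),cv2.resize(im[195:295,400:475],None,fx=4.8,fy=4.8,interpolation=2)]))
E
python3 m1.py
```

```text
top board px [97 95 96] nest px [43 41 41]
 board [ 608.8 -241.2  109.2   68.4  159. ]
 gold [ 650.4 -257.4   47.9   15.7   69.6]
 nest z24 [632.4 153.7 136.   91.2  13.6] z33 [630.5 152.7 135.   90.6  13.6]
scene board px [69 68 67] nest px [25 23 22]
 board [ 610.9 -243.3  110.    67.8  157.7]
 gold [ 651.1 -257.9   44.5   15.    68.4]
 nest z24 [631.7 153.9 138.8 105.9  13.7] z33 [637.5 149.8 137.6 105.   13.7]
```

View pics/c1.png

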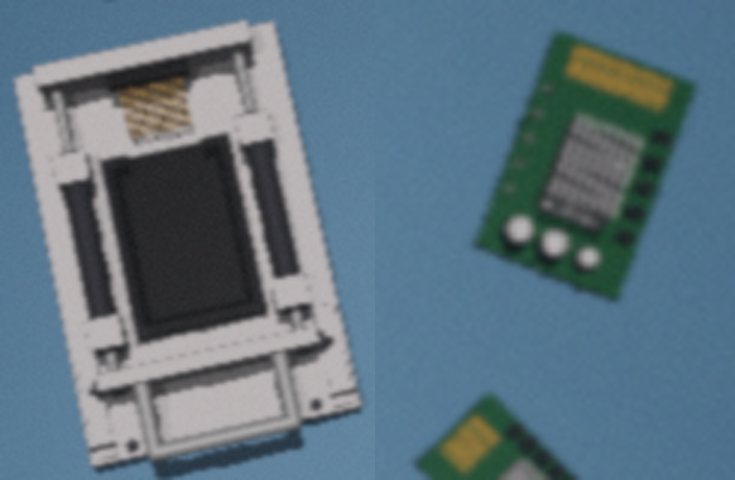

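The nest is about 136x91 mm over its outer block, centred near (631,153) at 13.6°. The board is at (610,-242) at -21.4°, and its measured size of 109x68 mm agrees with the 110x70 given.

```bash
cat > d.py <<'E'
# usage: d.py x y z yaw -> shift in tool axes & rotvec from measured pose
import sys
from h import *
from scipy.spatial.transform import Rotation as R
x,y,z,w=map(float,sys.argv[1:]); s=status.sense()
A=R.from_euler("xyz",s["tcp_rot"],degrees=True); T=R.from_euler("xyz",[180,0,w],degrees=True)
print("rot",np.round((A.inv()*T).as_rotvec(degrees=True),2),"shift",np.round(A.inv().apply(np.array([x,y,z])-s["tool_pos"]),1),"t",s["time"],"F",np.round(s["ft_force"],1))
E
python3 d.py 602.5 -239.3 170 158.6
```

```text
rot [-0.05 -0.01 -2.25] shift [-648.  -577.2   79.9] t 0.25 F [ 1.  -0.7 -1.2]
```

```bash
python3 steer.py '0 0 -0.3 -40 -36 5 70;0 0 -0.6 -81 -72 10 70;0 0 -0.9 -121 -108 15 70;0 0 -1.2 -162 -144 20 70;0 0 -1.5 -202 -180 25 70;0 0 -1.8 -243 -216 30 70;0 0 -2 -283 -252 35 70;0 0 -2.2 -324 -288 40 70' && python3 steer.py '0 0 0 -40 -36 5 60;0 0 0 -81 -72 10 60;0 0 0 -121 -108 15 60;0 0 0 -162 -144 20 60;0 0 0 -202 -180 25 60;0 0 0 -243 -216 30 60;0 0 0 -283 -252 35 60;0 0 0 -324 -288 40 60' && python3 steer.py '0 0 0 0 0 0 60;0 0 0 0 0 0 60;0 0 0 0 0 0 60'; python3 d.py 602.5 -239.3 170 158.6
python3 - <<'E'
from h import *
s=eyes.snapshot("wrist");np.savez("w1.npz",**s);cv2.imwrite("pics/w1.png",s["pixels"]);print(s["fx"],s["cx"],s["cy"]);print(np.round(s["pose"],2))
print(np.round(proj(s,[[610,-242,4],[602.5,-239.3,39]],True)))
E
```

```text
time: 1.25
tool_pos: [422.4, 154.2, 210.0]
tcp_rot: [180.0, 0.0, 158.6]
ft_force: [1.3, 1.2, -0.1]
finger_gap: 70.0
grip_force: 0.0
time: 2.25
tool_pos: [618.7, -232.4, 169.7]
tcp_rot: [180.0, -0.0, 158.5]
ft_force: [1.9, 0.3, 0.4]
finger_gap: 59.9
grip_force: 0.0
time: 2.62
tool_pos: [618.1, -229.5, 170.6]
tcp_rot: [180.0, 0.0, 158.6]
ft_force: [0.1, -0.2, 0.6]
finger_gap: 60.0
grip_force: 0.0
rot [0.01 0.03 0.02] shift [ 11.  -14.8   0.6] t 2.625 F [ 0.1 -0.2  0.6]
371.64829954431775 320.30611655219883 239.1523423044023
[[ 3.7000e-01 -8.8000e-01 -2.9000e-01  5.4113e+02]
 [ 9.3000e-01  3.5000e-01  1.2000e-01 -1.9942e+02]
 [-0.0000e+00 -3.1000e-01  9.5000e-01  2.9376e+02]
 [ 0.0000e+00  0.0000e+00  0.0000e+00  1.0000e+00]]
[[303. 221.]
 [300. 223.]]
```

View pics/w1.png

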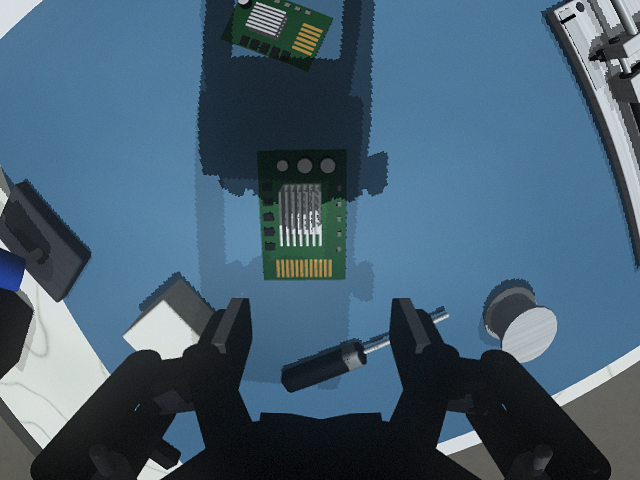

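The wrist view shows the board upright in the frame, with corners about (257,151), (348,151), (346,279) and (263,279). The pads are at the bottom, and the heatsink top is near (302,227). That matches the predicted (300,223).

```bash
cat > m2.py <<'E'
from h import *
s=dict(np.load("w1.npz"));im=s["pixels"];H,S,V=cv2.split(cv2.cvtColor(im,cv2.COLOR_BGR2HSV))
c=blob(((H>35)&(H<90)&(S>90))|((H>12)&(H<35)&(S>80)),(304,215));print("board",rect(plane(s,cv2.convexHull(c)[:,0],4,True)))
print("tops",np.round(plane(s,[[279,247],[322,247]],39,True),1))
E
python3 m2.py; python3 d.py 602.5 -239.3 100 158.6
```

```text
board [ 606.9 -241.1  109.5   69.9  158.9]
tops [[ 613.5 -260.7   39. ]
 [ 625.  -231.4   39. ]]
rot [0.01 0.05 0.03] shift [ 11.1 -14.8  70.8] t 2.675 F [ 0.4 -0.2 -0.3]
```

```bash
python3 steer.py '0 0 0 6 -7 15 60;0 0 0 12.7 -15 40 60;0 0 0 12.7 -15 65 60;0 0 0 12.7 -15 90 60;0 0 0 12.7 -15 110 60;0 0 0 12.7 -15 125 60;0 0 0 12.7 -15 135 60;0 0 0 12.7 -15 141 60' && python3 steer.py '0 0 0 0 0 0 50;0 0 0 0 0 0 40;0 0 0 0 0 0 33;0 0 0 0 0 0 26;0 0 0 0 0 0 26;0 0 0 0 0 0 26' 50;  python3 d.py 601 -238.8 29 158.7
```

```text
time: 3.68
tool_pos: [601.0, -240.1, 28.7]
tcp_rot: [-180.0, 0.0, 158.6]
ft_force: [0.7, -0.6, -0.6]
finger_gap: 60.3
grip_force: 0.0
time: 4.42
tool_pos: [601.6, -240.3, 30.0]
tcp_rot: [-180.0, 0.1, 158.5]
ft_force: [1.1, 1.2, 5.9]
finger_gap: 29.1
grip_force: 51.8
rot [-0.    0.1  -0.15] shift [1.1 1.2 1. ] t 4.425 F [1.1 1.2 5.9]
```

```bash
python3 steer.py '0 0 0 0 0 -3 26;0 0 0 0 0 -10 26;0 0 0 0 0 -25 26;0 0 0 0 0 -45 26;0 0 0 0 0 -70 26;0 0 0 0 0 -95 26;0 0 0 0 0 -115 26;0 0 0 0 0 -120 26' && python3 d.py 623.5 151.4 150 193.6
```

```text
time: 5.42
tool_pos: [602.0, -240.6, 151.9]
tcp_rot: [-180.0, 0.2, 158.5]
ft_force: [0.4, 1.1, -1.8]
finger_gap: 29.0
grip_force: 51.0
rot [ -0.09   0.21 -35.05] shift [123.4 372.7   1.3] t 5.425 F [ 0.4  1.1 -1.8]
```

```bash
python3 steer.py '0 0 -2 6 18 0 26;0 0 -6 20 60 0 26;0 0 -11 36 108 0 26;0 0 -16 52 157 0 26;0 0 -21 68 206 0 26;0 0 -26 84 255 0 26;0 0 -31 100 303 0 26;0 0 -34 115 348 0 26' && python3 steer.py '0 0 0 0 10 0 26;0 0 0 0 15 0 26;0 0 0 0 15 0 26;0 0 0 0 15 0 26;0 0 0 0 15 0 26' && python3 d.py 623.5 151.4 120 193.6
python3 - <<'E'
from h import *
for n in("wrist","top","scene"):
    s=eyes.snapshot(n);np.savez(f"2{n}.npz",**s);cv2.imwrite(f"pics/2{n}.png",s["pixels"])
E
```

```text
time: 6.42
tool_pos: [619.4, 128.8, 147.3]
tcp_rot: [180.0, -0.2, -167.2]
ft_force: [0.2, -0.2, -2.2]
finger_gap: 29.1
grip_force: 50.9
time: 7.05
tool_pos: [618.0, 139.6, 149.0]
tcp_rot: [-180.0, 0.0, -167.5]
ft_force: [-0.4, 0.9, -2.4]
finger_gap: 29.4
grip_force: 50.9
rot [-0.01  0.   -1.13] shift [-7.9 10.4 29. ] t 7.05 F [-0.4  0.9 -2.4]
```

View pics/2wrist.png

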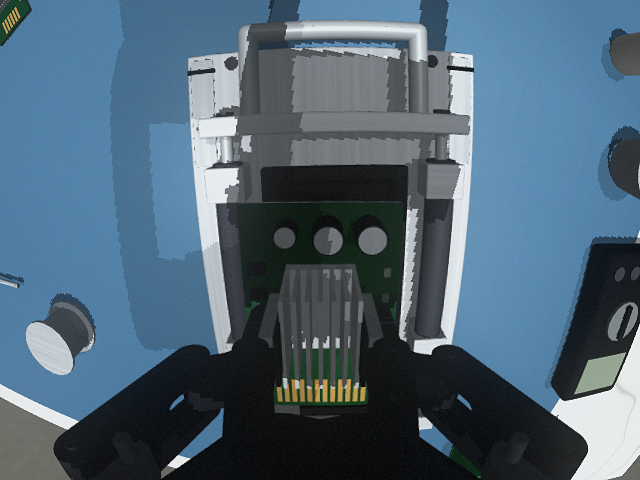

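The wrist view shows the board in the grip above the nest. Its rear edge is at row 203 (x 237 to 406). The handle bar is at row ~31 (x 240 to 427), the black nest frame's rear edge is at row ~167, and the base plate corners are (189,58) and (473,53).

```bash
cat > m3.py <<'E'
from h import *
s=dict(np.load("2wrist.npz"))
P=lambda px,z:np.round(plane(s,px,z,True),1)
b=P([[237,203],[406,203]],123);print("board rear corners",b,np.linalg.norm(b[1]-b[0]))
m=b.mean(0);v=b[0]-b[1];v/=np.linalg.norm(v);x=np.array([v[1],-v[0],0]);x*=np.sign(x[0]);print("board centre",m+55*x,"yaw",np.degrees(np.arctan2(x[1],x[0])))
h=P([[240,31],[427,31]],52);print("bar",h,np.linalg.norm(h[1]-h[0]))
c=P([[189,58],[473,53]],20);print("base corners",c,np.linalg.norm(c[1]-c[0]))
for q,d in((h,154),(c,150)):
    v=q[0]-q[1];v/=np.linalg.norm(v);x=np.array([v[1],-v[0],0]);x*=np.sign(x[0]);print("nest est",q.mean(0)+d*x,np.degrees(np.arctan2(x[1],x[0])))
n=P([[261,167],[407,165]],33);print("frame rear",n)
im=s["pixels"];cv2.imwrite("pics/c2.png",np.hstack([cv2.resize(im[5:215,180:480],None,fx=1.6,fy=1.6,interpolation=2)]))
t=dict(np.load("2top.npz"));H,S,V=cv2.split(cv2.cvtColor(t["pixels"],cv2.COLOR_BGR2HSV))
sn=eyes.snapshot
E
python3 m3.py
```

```text
board rear corners [[577.2  96.1 123. ]
 [561.9 165.1 123. ]] 70.6759506480104
board centre [623.24577579 142.50645463 123.        ] yaw 12.50242843867979
bar [[492.2  64.6  52. ]
 [466.9 172.4  52. ]] 110.72908380366923
base corners [[509.2  23.8  20. ]
 [461.2 215.5  20. ]] 197.61804067442827
nest est [629.47628341 153.6867808   52.        ] 13.20792846277911
nest est [630.70797033 156.08392058  20.        ] 14.057339114805723
frame rear [[574.1  91.5  33. ]
 [551.8 184.2  33. ]]
```

View pics/c2.png

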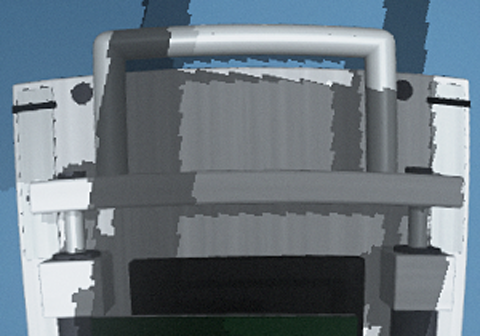

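```bash
python3 d.py 624.6 151.5 75 193.7
```

```text
rot [-0.    0.01 -1.2 ] shift [-9.   9.8 74.1] t 7.2 F [-0.4 -0.7 -1.3]
```

```bash
python3 steer.py '0 0 -0.4 -3 3 5 26;0 0 -0.8 -6 6 15 26;0 0 -1.2 -9 9.8 28 26;0 0 -1.2 -9 9.8 42 26;0 0 -1.2 -9 9.8 55 26;0 0 -1.2 -9 9.8 65 26;0 0 -1.2 -9 9.8 71 26;0 0 -1.2 -9 9.8 74 26' && python3 steer.py '0 0 0 0 0 0 26;0 0 0 0 0 0 26'
python3 - <<'E'
from h import *
for n in("wrist","top","scene"):
    s=eyes.snapshot(n);np.savez(f"3{n}.npz",**s);cv2.imwrite(f"pics/3{n}.png",s["pixels"])
    if n=="wrist": a=cv2.resize(s["pixels"][80:380,160:500],(680,600),interpolation=2);cv2.imwrite("pics/c3.png",a)
E
```

```text
time: 8.2
tool_pos: [624.5, 152.0, 74.7]
tcp_rot: [180.0, -0.0, -166.3]
ft_force: [-0.0, 0.5, -1.2]
finger_gap: 29.5
grip_force: 50.9
time: 8.45
tool_pos: [624.9, 152.1, 75.6]
tcp_rot: [-180.0, 0.1, -166.3]
ft_force: [0.0, -1.0, -1.5]
finger_gap: 29.4
grip_force: 50.9
```

View pics/c3.png

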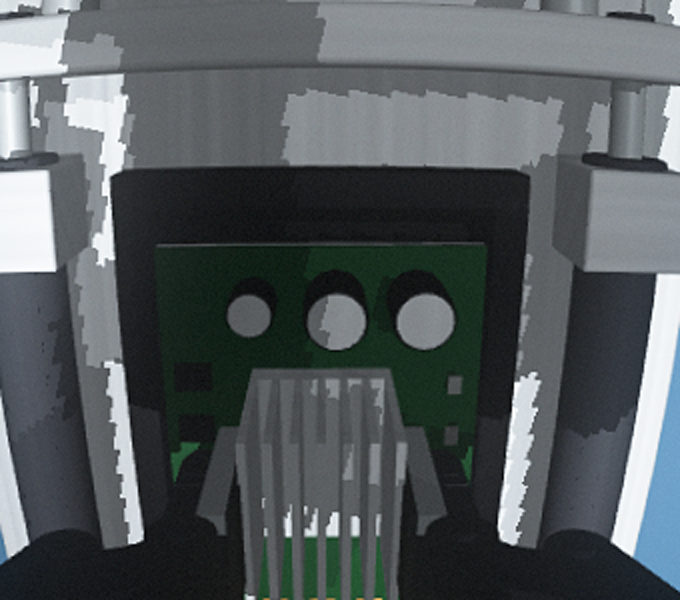

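The crop shows the board parallel to the nest frame. Its rear corners are at crop (155,245) and (487,243), and the frame's rear corners are at (112,172) and (530,175).

```bash
python3 - <<'E'
from h import *
s=dict(np.load("3wrist.npz"))
P=lambda px,z:plane(s,px,z,True)
for nm,px,z,d in(("board",[[237.5,202.5],[403.5,201.5]],49.6,55),("frame",[[216,166],[425,167.2]],33,68)):
    b=P(px,z);v=b[0]-b[1];L=np.linalg.norm(v);v/=L;x=np.array([-v[1],v[0],0]);x*=np.sign(x[0]);print(nm,np.round(b.mean(0),1),L,"ctr",np.round(b.mean(0)+d*x,1),np.degrees(np.arctan2(x[1],x[0])))
t=dict(np.load("3top.npz"));im=t["pixels"];H,S,V=cv2.split(cv2.cvtColor(im,cv2.COLOR_BGR2HSV))
# orange/handle check: wrist handle visible?
cv2.imwrite("pics/c4.png",np.hstack([cv2.resize(s["pixels"][0:120,160:500],None,fx=2,fy=2)]))
E
```

```text
board [576.4 141.6  49.6] 69.23280397507462 ctr [629.7 155.   49.6] 14.076331147866911
frame [563.5 138.5  33. ] 95.74110226429366 ctr [629.7 154.2  33. ] 13.380886245716718
```

```bash
python3 steer.py '0 0 0 -0.2 -0.5 4 26;0 0 0 -0.2 -0.5 8 26;0 0 0 -0.2 -0.5 12 26;0 0 0 -0.2 -0.5 14 26;0 0 0 -0.2 -0.5 15.5 26;0 0 0 -0.2 -0.5 17 26;0 0 0 -0.2 -0.5 18 26;0 0 0 -0.2 -0.5 18 26'; python3 d.py 624.9 151.5 54 193.7
```

```text
time: 9.6
tool_pos: [624.8, 151.6, 57.0]
tcp_rot: [-180.0, -0.0, -166.3]
ft_force: [0.6, -0.3, -1.4]
finger_gap: 29.3
grip_force: 50.9
rot [-0.   -0.    0.05] shift [-0.1 -0.2  3. ] t 9.6 F [ 0.6 -0.3 -1.4]
```

```bash
python3 steer.py '0 0 0 0 0 0.7 26;0 0 0 0 0 1.4 26;0 0 0 0 0 2 26;0 0 0 0 0 2.4 26;0 0 0 0 0 2.4 26'; python3 steer.py '0 0 0 0 0 0.3 26;0 0 0 0 0 0.6 26;0 0 0 0 0 0.6 26'
```

```text
time: 10.22
tool_pos: [624.8, 151.6, 54.6]
tcp_rot: [180.0, -0.0, -166.3]
ft_force: [0.3, 0.1, -2.0]
finger_gap: 29.0
grip_force: 50.9
time: 10.6
tool_pos: [624.9, 151.6, 54.1]
tcp_rot: [-180.0, 0.0, -166.3]
ft_force: [0.5, -0.4, -1.8]
finger_gap: 29.3
grip_force: 51.1
```

```bash
python3 steer.py '0 0 0 0 0 0.3 26;0 0 0 0 0 0.6 26;0 0 0 0 0 0.6 26'; python3 steer.py '0 0 0 0 0 0.3 26;0 0 0 0 0 0.6 26;0 0 0 0 0 0.6 26'
```

```text
time: 10.98
tool_pos: [624.9, 151.6, 54.0]
tcp_rot: [-180.0, 0.0, -166.3]
ft_force: [-4.5, -0.0, 5.5]
finger_gap: 29.0
grip_force: 51.9
time: 11.35
tool_pos: [624.9, 151.7, 54.0]
tcp_rot: [-180.0, 0.0, -166.3]
ft_force: [-6.5, -0.9, 9.9]
finger_gap: 29.4
grip_force: 52.5
```

The board has reached the floor at the expected height. I'll release it gently and check.

```bash
python3 steer.py '0 0 0 0 0 -0.6 26;0 0 0 0 0 -0.6 30;0 0 0 0 0 -0.6 33;0 0 0 0 0 -0.6 38;0 0 0 0 0 -0.6 46;0 0 0 0 0 -0.6 50' 20;  python3 steer.py '0 0 0 0 0 -5 50;0 0 0 0 0 -20 50;0 0 0 0 0 -45 50;0 0 0 0 0 -75 50;0 0 0 0 0 -100 50;0 0 0 0 0 -115 50;0 0 0 0 0 -120 50;0 0 0 0 0 -120 50'
python3 - <<'E'
from h import *
for n in("wrist","top"):
    s=eyes.snapshot(n);np.savez(f"4{n}.npz",**s);cv2.imwrite(f"pics/4{n}.png",s["pixels"])
E
python3 d.py 479.8 117.5 130 103.6
```

```text
time: 12.1
tool_pos: [624.8, 151.6, 53.3]
tcp_rot: [180.0, -0.0, -166.3]
ft_force: [-0.5, 1.2, -0.0]
finger_gap: 49.8
grip_force: 0.0
time: 13.1
tool_pos: [624.6, 151.6, 173.1]
tcp_rot: [180.0, -0.0, -166.3]
ft_force: [0.1, -0.5, -0.2]
finger_gap: 50.1
grip_force: 0.0
rot [-9.000e-02 -1.000e-01  9.015e+01] shift [148.2   1.2  42.3] t 13.2 F [-0.1 -0.7 -0.7]
```

View pics/4wrist.png

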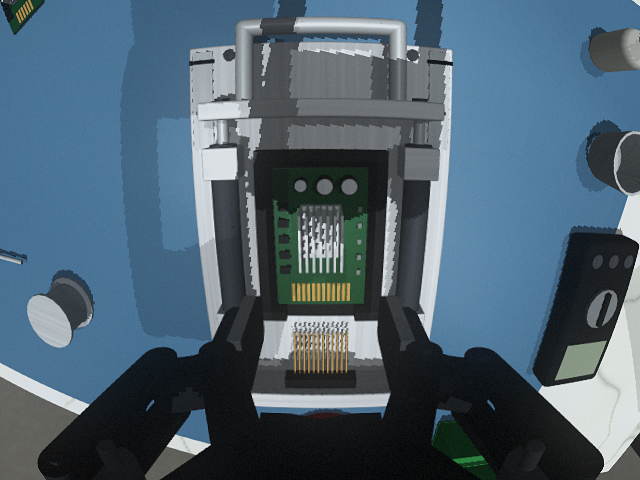

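The board lies flat in the nest with even margins of about 19 px on each side, and its pads face the spring contacts. The handle bar is at row 27, columns 236 to 405.

```bash
python3 - <<'E'
from h import *
s=dict(np.load("4wrist.npz"))
for nm,px,z in(("bar",[[236,27],[405,27]],52),("board",[[273,168],[369,168],[277,303],[366,303]],28),("lines",[[202,62.5],[441,63]],21)):
    b=plane(s,px,z,True);print(nm,np.round(b[:,:2],1).tolist(),np.round(b.mean(0),1),np.linalg.norm(b[1]-b[0]))
E
python3 steer.py '0 0 10 9 0 0 50;0 0 20 29 0 0 50;0 0 30 50 0 0 50;0 0 40 75 0 0 50;0 0 50 100 0 0 50;0 0 60 120 0 0 50;0 0 70 138 0.5 5 50;0 0 80 148 1 10 50'; python3 d.py 480.2 117.5 120 103.6
```

```text
bar [[493.3, 63.9], [467.2, 171.4]] [480.3 117.7  52. ] 110.56043799251076
board [[585.1, 107.6], [568.5, 175.4], [691.5, 132.6], [674.2, 203.2]] [629.8 154.7  28. ] 69.80240946454072
lines [[518.1, 35.7], [476.0, 209.3]] [497.  122.5  21. ] 178.60807629745415
time: 14.2
tool_pos: [479.4, 117.2, 162.1]
tcp_rot: [-179.9, -0.0, 113.4]
ft_force: [0.4, -0.1, -0.4]
finger_gap: 50.0
grip_force: 0.0
rot [-0.11 -0.02  9.82] shift [-0.1  0.9 42.1] t 14.2 F [ 0.4 -0.1 -0.4]
```

```bash
python3 steer.py '0 0 5 0 0.9 15 42;0 0 9.8 0 0.9 35 42;0 0 9.8 0 0.9 55 42;0 0 9.8 0 0.9 75 42;0 0 9.8 0 0.9 90 42;0 0 9.8 0 0.9 102 42;0 0 9.8 0 0.9 108 42;0 0 9.8 0 0.9 110 42'; python3 steer.py '0 0 0 0 0 0 30;0 0 0 0 0 0 20;0 0 0 0 0 0 14;0 0 0 0 0 0 8;0 0 0 0 0 0 8;0 0 0 0 0 0 8' 80; python3 d.py 441.4 108.2 52 103.6
```

```text
time: 15.2
tool_pos: [481.7, 117.8, 53.3]
tcp_rot: [-180.0, 0.0, 103.9]
ft_force: [0.5, 0.3, 0.9]
finger_gap: 41.7
grip_force: 0.0
time: 15.95
tool_pos: [482.6, 118.0, 54.2]
tcp_rot: [179.9, 0.0, 103.9]
ft_force: [4.2, 1.4, 3.8]
finger_gap: 9.8
grip_force: 71.4
rot [0.12 0.01 0.35] shift [  0.4 -42.4   2.1] t 15.95 F [4.2 1.4 3.8]
```

```bash
python3 steer.py '0 0 0 0 -2 0 8;0 0 0 0 -6 0 8;0 0 0 0 -11 0 8;0 0 0 0 -17 0 8;0 0 0 0 -23 0 8;0 0 0 0 -28 0 8;0 0 0 0 -32 0 8;0 0 0 0 -34 0 8'; python3 steer.py '0 0 0 0 0 0 8;0 0 0 0 0 0 8'
python3 - <<'E'
from h import *
for n in("wrist","top","scene"):
    s=eyes.snapshot(n);np.savez(f"5{n}.npz",**s);cv2.imwrite(f"pics/5{n}.png",s["pixels"])
    print(n,np.round(proj(s,[[518.1,35.7,21],[476,209.3,21],[630,154.4,28]],n=="wrist")).tolist())
E
```

```text
time: 16.95
tool_pos: [450.3, 110.1, 54.2]
tcp_rot: [179.8, -0.0, 103.9]
ft_force: [10.6, 4.7, -1.7]
finger_gap: 9.6
grip_force: 70.9
time: 17.2
tool_pos: [450.4, 110.1, 54.2]
tcp_rot: [179.8, -0.0, 103.9]
ft_force: [9.6, 3.8, -0.5]
finger_gap: 9.8
grip_force: 71.0
wrist [[403.0, 425.0], [440.0, 105.0], [631.0, 290.0]]
top [[318.0, 266.0], [238.0, 284.0], [265.0, 214.0]]
scene [[305.0, 230.0], [352.0, 198.0], [363.0, 241.0]]
```

View pics/5wrist.png

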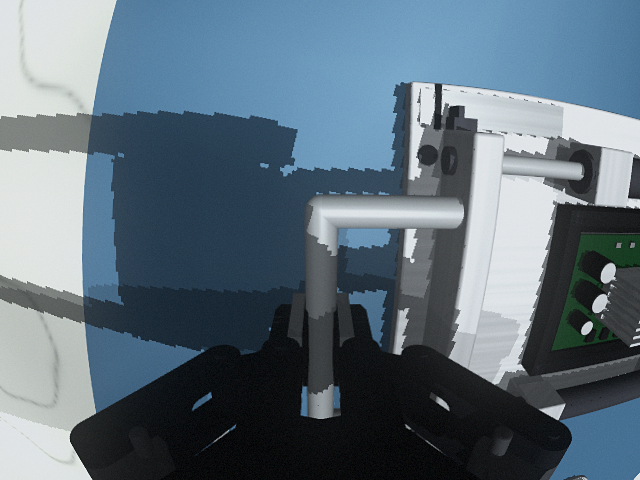

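The handle is gripped. The dark pointer tongue is at about (450-475,108-125), with the black line at column 438 and a few mm still to go. I'll zoom in.

```bash
python3 - <<'E'
from h import *
s=dict(np.load("5wrist.npz"));cv2.imwrite("pics/c5.png",cv2.resize(s["pixels"][70:180,390:530],None,fx=5,fy=5,interpolation=2))
E
```

```text
(no output)
```

View pics/c5.png

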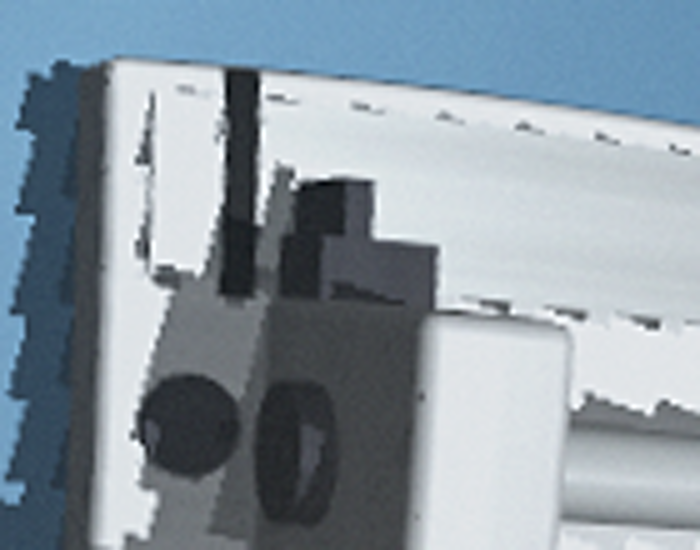

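```bash
python3 - <<'E'
from h import *
s=dict(np.load("5wrist.npz"))
x=np.array([np.cos(np.radians(13.6)),np.sin(np.radians(13.6)),0])
q=lambda cx,cy,z:np.round((plane(s,[[390+cx/5,70+cy/5]],z,True)-[630,154.4,0])@x,1)
for n,cx,cy in(("line L",225,215),("line R",260,215),("plate edge",100,215),("tongue front bottom",297,215)): print(n,q(cx,cy,20.5))
for z in(20,22,25,28,30,32,35): print(z,"front bottom",q(297,215,z),"front top",q(347,215,z),"back top",q(372,215,z))
print(status.sense()["tool_pos"],status.sense()["ft_force"])
E
```

```text
line L [-138.7]
line R [-135.5]
plate edge [-149.8]
tongue front bottom [-132.]
20 front bottom [-131.8] front top [-127.1] back top [-124.7]
22 front bottom [-132.6] front top [-127.9] back top [-125.5]
25 front bottom [-133.6] front top [-129.1] back top [-126.7]
28 front bottom [-134.7] front top [-130.2] back top [-127.9]
30 front bottom [-135.4] front top [-131.] back top [-128.8]
32 front bottom [-136.1] front top [-131.8] back top [-129.6]
35 front bottom [-137.2] front top [-132.9] back top [-130.8]
[450.36834867 110.12433863  54.24505637] [ 9.89416594  4.78576013 -0.50119706]
```

```bash
python3 steer.py '0 0 0 0 -1 0 8;0 0 0 0 -2.5 0 8;0 0 0 0 -4 0 8;0 0 0 0 -5 0 8;0 0 0 0 -5 0 8;0 0 0 0 -5 0 8'
python3 - <<'E'
from h import *
for n in("wrist","top","scene"):
    s=eyes.snapshot(n);np.savez(f"6{n}.npz",**s);
    if n=="wrist": a=cv2.resize(s["pixels"][80:140,420:500],None,fx=8,fy=8,interpolation=2)[:480]
cv2.imwrite("pics/c6.png",a);print(status.sense()["ft_force"])
E
```

```text
time: 18.1
tool_pos: [445.7, 108.9, 54.3]
tcp_rot: [179.7, -0.0, 103.9]
ft_force: [10.4, 4.8, -2.0]
finger_gap: 9.6
grip_force: 70.9
[11.520594    4.53019089 -1.27961999]
```

View pics/c6.png

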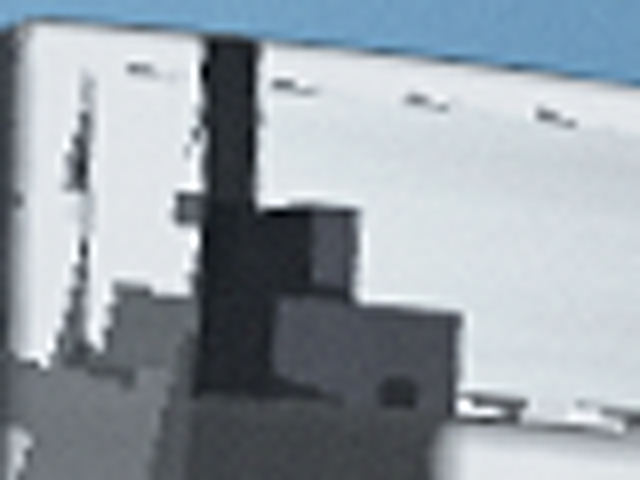

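The tongue's top now spans crop x 310 to 357 and its front foot is just touching the line (205 to 262). I'll compute the remaining gap.

```bash
python3 - <<'E'
from h import *
x=np.array([np.cos(np.radians(13.6)),np.sin(np.radians(13.6)),0])
def q(s,u,v,z): return float(((plane(s,[[u,v]],z,True)-[630,154.4,0])@x)[0])
a=dict(np.load("5wrist.npz"));b=dict(np.load("6wrist.npz"))
print("line",q(b,420+205/8,111,20.3),q(b,420+260/8,111,20.3))
for z in(30,32,34): print(z,"5:",q(a,390+347/5,112,z),q(a,390+372/5,112,z),"6:",q(b,420+310/8,111,z),q(b,420+357/8,111,z))
# pointers from the top view: pixel profile dark along scales, both sides
for f in("5","6"):
    t=dict(np.load(f+"top.npz"));g=cv2.cvtColor(t["pixels"],6)
E
```

```text
line -138.5484048983328 -135.33924555965555
30 5: -131.01861232157867 -128.77325881001818 6: -136.1319854903335 -133.4945374742565
32 5: -131.79448625813316 -129.57958452902022 6: -136.90454434145528 -134.30286347504392
34 5: -132.57036019468774 -130.38591024802227 6: -137.67710319257702 -135.11118947583134
```

```bash
python3 steer.py '0 0 0 0 -0.6 0 8;0 0 0 0 -1.3 0 8;0 0 0 0 -1.3 0 8;0 0 0 0 -1.3 0 8;0 0 0 0 -1.3 0 8;0 0 0 0 -1.3 0 8'
python3 - <<'E'
from h import *
s=eyes.snapshot("wrist");np.savez("7wrist.npz",**s);a=s["pixels"][80:140,420:500];b=s["pixels"][100:460,320:640]
cv2.imwrite("pics/c7.png",np.hstack([cv2.resize(a,(480,360),interpolation=2),b]))
print(status.sense()["tool_pos"],status.sense()["ft_force"])
E
```

```text
time: 19.0
tool_pos: [444.5, 108.7, 54.2]
tcp_rot: [179.7, -0.0, 103.9]
ft_force: [11.2, 5.1, -2.6]
finger_gap: 9.5
grip_force: 70.9
[444.47694981 108.67645214  54.26765728] [11.47037144  3.82959603 -2.41879673]
```

View pics/c7.png

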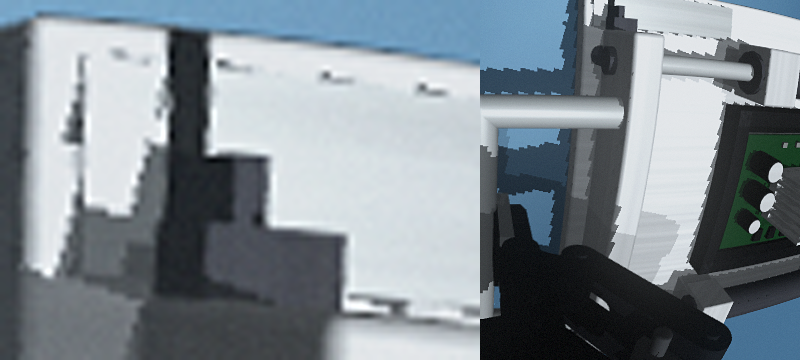

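The tongue's centre is now on the line by measurement: about -137.0 against -136.95. The board is still seated. I'll hold for more than 2 s and hand in.

```bash
Z='0 0 0 0 0 0 8;0 0 0 0 0 0 8;0 0 0 0 0 0 8;0 0 0 0 0 0 8;0 0 0 0 0 0 8;0 0 0 0 0 0 8;0 0 0 0 0 0 8;0 0 0 0 0 0 8'
python3 steer.py '0 0 0 0 0 0 8;0 0 0 0 0 0 8;0 0 0 0 0 0 8;0 0 0 0 0 0 8;0 0 0 0 0 0 8;0 0 0 0 0 0 8;0 0 0 0 0 0 8;0 0 0 0 0 0 8' >/dev/null; python3 steer.py '0 0 0 0 0 0 8;0 0 0 0 0 0 8;0 0 0 0 0 0 8;0 0 0 0 0 0 8;0 0 0 0 0 0 8;0 0 0 0 0 0 8;0 0 0 0 0 0 8;0 0 0 0 0 0 8' >/dev/null; python3 steer.py '0 0 0 0 0 0 8;0 0 0 0 0 0 8;0 0 0 0 0 0 8;0 0 0 0 0 0 8;0 0 0 0 0 0 8;0 0 0 0 0 0 8;0 0 0 0 0 0 8;0 0 0 0 0 0 8'
python3 -c "
from bench import r, eyes, status
print(r.hand_in())"
```

```text
time: 22.05
tool_pos: [444.4, 108.7, 54.2]
tcp_rot: [179.7, -0.0, 103.9]
ft_force: [11.0, 5.0, -2.3]
finger_gap: 9.4
grip_force: 70.9
the job is handed in; nothing more can be done
None
```

The larger board is flat in the nest with its pads at the spring contacts, and I handed in at about 22 s with the slide still held at the black lines (within about 1 mm by the wrist camera) after a steady 3 s hold; the hand-in returned no verdict.

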